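Free the seized rack pin and load the sensor modules into the carrier

ROBOT

A 6-joint arm with a two-finger parallel gripper is mounted at the origin on the work surface. World frame = base frame: x ahead of the robot, y to its left, z up, the work surface at z = 0. Lengths are in m, angles in rad, forces in N, time in s.
With the tool pointing down it reaches from about 0.275 to 0.825 m from the base axis. Payload 5.2 kg.
Tool frame: the origin (TCP) lies on the mounting face of the last link; the fingertips stand 186 mm ahead of it and the grasp point (between the pads) lies 167 mm ahead of it; z points along the fingers, y is the line along which they close (so a half turn about z gives the same grasp; the last joint's range is limited). The gripper opens to 93 mm and grips with 3 to 60 N. Pads are 15 mm wide; open, the fingers measure 128 mm over their backs; the gripper's body (75 mm by 188 mm) begins 65 mm behind the grasp point.
Start: joints at [-0.203, 0.259, 1.535, -0, 1.348, -0.203], TCP at [0.55, 0, 0.405] pointing down, gripper open.
Joint ranges: [-3.14, 3.14], [-0.91, 2.08], [0.19, 2.58], [-1.22, 4.36], [0.22, 2.71], [-3.12, 3.12]. Speed limits (rad/s): [2.57, 2.57, 3.14, 3.14, 3.14, 3.14].

INTERFACE

Orientations are given as a unit quaternion [w, x, y, z].
In Python, from workcell import arm, get_state, optics gives the robot as it stands. Calls block until the motion is done:
- arm.reach(position, orientation): joint-space move of the TCP to a pose.
- arm.move_linear(position, rate=0.15, ori=None): straight line of the TCP; ori=None keeps the orientation; rate is the mean speed in m/s.
- arm.move_j(angles): joint-space move.
- arm.command_gripper(opening, grasp_force=None): finger opening in m; grasp_force is the grip in N (None keeps the last); returns when the fingers have stopped.
- arm.hold(seconds).
- arm.ik(position, orientation): joint angles nearest the present ones, or None.
- get_state(): the state.
- optics.get_image(name): name is "scene" or "side" or "wrist"; returns a dict with "img" (400x640x3 uint8, red, green, blue), "range_z" (400x640 float32, m along the optical axis (not along the pixel's ray), 0 where there is no reading), "fx", "fy", "cx", "cy" (pixels), "camera_from_world" (4x4, takes a point from world to camera coordinates); the wrist camera has in their place "T_tool_cam" (4x4, takes a point from camera to tool coordinates, whose origin is the TCP and whose axes are the flange's). Camera axes: x right, y up, looking along -z (the intrinsics and any distortion apply to the point x, -y, -z); pixel columns grow to the right and rows downward; lengths in m; the calibration is good to about 2 mm. A picture is of the moment at which its call begins: read the wrist's pose just before it.
A pose or a line that the arm cannot do raises arm.MotionError and nothing moves.
- arm.sign_off(): hands the job in; it is judged then, once.
The state is a dict: "time": time; "q": joint angles; "qd": joint speeds; "joint_efforts": joint torques, N m; "position": TCP position; "tcp_rot": TCP orientation; "wrist_force": force on the tool from outside, world axes, zero at the start; "moment": the same for the moment, N m; "opening": finger opening in m; "gripper_force": force on a finger pad.
Only numpy, scipy, OpenCV 4.12 (cv2) and the standard library are available. Lean on these libraries where they do the work, as an engineer would, in place of code of your own. Each camera call takes 0.05 s, during which the arm holds its last target. There are 200 camera calls.

TASK

The damp-heat run is over and the red T-handle pin of the exposure rack has seized in its bore: work it out by twisting it back and forth while you pull, without lifting the rack off the bench or dragging it about (it is not bolted down). Lay the pin and the retaining bar inside the steel parts tray, and slide every sensor module that is in the rack fully home, upright, into a pocket of the orange carrier, one to a pocket. Let go of everything and leave the other things on the bench where they are.

Things in the scene. Friction and masses are not known exactly. Their poses are not given: they have to be found in the camera images.
- rack: steel exposure rack, loose on four rubber feet, 2.8 to 3.1 kg. Origin: centre of its footprint, on the bench; x across (110 mm), y along (216), z up. Base plate top at z = 16 mm; bore block in the middle 36 (x) by 34 (y), top at z = 104. Modules stand on the plate in slots at y = -92, -50, 50, 92 mm, x = 0, thickness along y, play 1.5 mm (2 mm along x), comb teeth beside them up to z = 52
- rack_bore (a point): centre of the mouth of the rack's vertical 22 mm bore, on top of the bore block. The retaining bar lies on the block along rack y, cheeks astride the block, 2 mm above the module tops; the locking pin goes down through bar and block
- pin_handle (a point): red T-handle locking pin, 0.16 kg. This point: centre of the crossbar (66 long, 14 wide, 14 high mm), 150 mm above the bench at the start, 106 mm above the pin's tip. Own x along the crossbar, z up the pin. Below the crossbar a neck 14 mm thick, a collar 32 mm across (30 to 22 mm below this point, resting on the bar's hub), then the shank, 20 mm across
- pin_tip (a point): lower end of the shank. The lowest 26 mm is rusted fast: a straight pull needs 45 to 55 N and lifts the rack (31 to 37 N loaded) instead. While it is twisted, about 0.5 rad either way, it comes up 2 to 3 mm a stroke at 10 to 20 N. Turning takes up to 0.55 Nm: grip the crossbar firmly. If the rack lifts or turns, ease the pull. After 26 mm it runs free, after 76 mm it is out of the bar
- bar_mid (a point): retaining bar, 188 (own y) by 28 (own x) by 12 mm, 0.25 kg, with a hub in the middle 48 (x) by 44 (y) by 16 mm with a 23 mm hole; cheeks 34 mm long (y) hang 10 mm below the underside at the hub's x faces, flush with them, so the hub is gripped 48 mm wide across x. This point: on the hole's axis, 6 mm above the underside, 10 mm below the hub's top
- module1_mid (a point): sensor module, perhaps absent: blue upright slab 66 (own x) by 13 (own y, thickness) by 86 mm (z), white band near the top, 0.07 to 0.12 kg. This point: its centre, 43 mm from its lower end and from its top
- module2_mid (a point): as module1, perhaps absent
- module3_mid (a point): as module1, perhaps absent
- module4_mid (a point): as module1, perhaps absent
- carrier: orange carrier with black ribs, open on top, 86 (x) by 182 (y) mm plus small end handles, loose, 1 kg. Origin: centre of its underside; z up. Four pockets, each 70 (x) by 16 (y) mm, floor 6 mm above the bench; the ribs between them have sloping lead-in tops from z = 38 to 51 mm; outer ribs end at 44, long walls (8 mm, roofed) at 64. A module slides in from above, thickness along carrier y
- pocket1 (a point): centre of the floor of the carrier's pocket at carrier y = -63 mm
- pocket2 (a point): the same, pocket at y = -21 mm
- pocket3 (a point): the same, pocket at y = 21 mm
- pocket4 (a point): the same, pocket at y = 63 mm
- tray: shallow steel parts tray, loose, empty, 190 (x) by 216 (y) by 30 (z) mm, wall and floor 4 mm, 0.7 kg. Origin: centre of its underside
- screwdriver: screwdriver lying on the bench, to be left alone
- tape: roll of white tape, lying flat, to be left alone
- multimeter: yellow multimeter lying flat, to be left alone
- spray: spray can, 56 mm across, 150 mm high, to be left alone
- junction_box: aluminium junction box, 75 by 120 by 45 mm, to be left alone
- mug: white mug, 85 mm high, to be left alone
There are look-alikes about, which are no part of the job. Leave any pink look-alike of the part that bears module3_mid alone. What is shaped like the part that bears pin_handle but green is not meant.

How it is judged:
On the way, in this order (a step that is already met when the one before it is completed fails the run):
1. the locking pin is drawn right out of the rack, which still stands on the bench (z of pin_tip in the frame of rack above 0.118 m and height (world z) of rack below 0.004 m), for 0.1 s.
2. the retaining bar is lifted off and carried clear of the rack (horizontal distance between bar_mid and rack_bore above 0.1 m), for 0.2 s.
At the end, for the whole second after the job is handed in: Pin and retaining bar lie inside the parts tray (centres at most 80 and 65 mm above its underside); every module from the rack stands upright (0.12 rad) in a carrier pocket, within 4 mm of its floor; rack, carrier and tray stand flat on the bench; all at rest (x of pin_handle in the frame of tray between -0.095 and 0.095 m and y of pin_handle in the frame of tray between -0.108 and 0.108 m and z of pin_handle in the frame of tray between 0 and 0.08 m and x of pin_tip in the frame of tray between -0.095 and 0.095 m and y of pin_tip in the frame of tray between -0.108 and 0.108 m and z of pin_tip in the frame of tray between 0 and 0.08 m and x of bar_mid in the frame of tray between -0.095 and 0.095 m and y of bar_mid in the frame of tray between -0.108 and 0.108 m and z of bar_mid in the frame of tray between 0 and 0.065 m and x of module1_mid in the frame of carrier between -0.005 and 0.005 m and y of module1_mid in the frame of carrier between -0.07 and 0.07 m and z of module1_mid in the frame of carrier between 0.04 and 0.053 m and angle between each of module1_mid, module2_mid, module3_mid, module4_mid's own z axis and vertical below 0.12 rad and linear speed of each of module1, module2, module3, module4, pin, bar below 0.03 m/s and x of module2_mid in the frame of carrier between -0.005 and 0.005 m and y of module2_mid in the frame of carrier between -0.07 and 0.07 m and z of module2_mid in the frame of carrier between 0.04 and 0.053 m and x of module3_mid in the frame of carrier between -0.005 and 0.005 m and y of module3_mid in the frame of carrier between -0.07 and 0.07 m and z of module3_mid in the frame of carrier between 0.04 and 0.053 m and x of module4_mid in the frame of carrier between -0.005 and 0.005 m and y of module4_mid in the frame of carrier between -0.07 and 0.07 m and z of module4_mid in the frame of carrier between 0.04 and 0.053 m and height (world z) of each of rack, carrier, tray below 0.004 m and angle between each of rack, carrier's own z axis and vertical below 0.05 rad); the robot touches nothing.
It fails at once if the rack is lifted or tipped: its origin more than 10 mm above the bench, or tilted by more than 0.15 rad (height (world z) of rack above 0.01 m or angle between rack's own z axis and vertical above 0.15 rad).
It fails at once if the rack is dragged more than 60 mm from where it stood (distance of rack from where it was at the start of the episode above 0.06 m).
It fails at once if a bystander (screwdriver, tape, multimeter, spray can, junction box, mug) is moved by more than 30 mm (distance of any of screwdriver, tape, multimeter, spray, junction_box, mug from where it was at the start of the episode above 0.03 m).
Of module1, module2, module3, module4 only 2 to 4 are there at a start; the rules pass over those that are not, and their reading is None.
At some moment in a run one of carrier may be knocked a few centimetres aside while the robot is not near it.
It also fails if it takes over 210 s, if anything falls off the work surface, if the arm or the gripper's body presses on something with over 40 N, if the wrist force passes 120 N, or if a joint passes its speed limit or range.

## Working session

There is one attempt and no reset: what is moved stays moved. The work goes in short steps, each a Python script; the robot and the scene stay as the last script left them, time stands still between calls to the robot, and variables do not carry over. Pictures are saved under pics/ and viewed, at most 14 in all, crops included, and the job is handed in when it is done.

```bash
mkdir -p pics; ls
cat > h.py <<'E'
import numpy as np, cv2
from workcell import arm, get_state, optics
def save(name,fn):
    d=optics.get_image(name); cv2.imwrite(fn,d["img"][:,:,::-1]); return d
def cloud(d,Twc=None):
    "world xyz per pixel (400,640,3), nan where no reading"
    z=d["range_z"].astype(float); v,u=np.mgrid[0:z.shape[0],0:z.shape[1]]
    c=np.stack([(u-d["cx"])/d["fx"]*z,-(v-d["cy"])/d["fy"]*z,-z],-1)
    T=np.linalg.inv(d["camera_from_world"]) if Twc is None else Twc
    p=c@T[:3,:3].T+T[:3,3]; p[z<=0]=np.nan; return p
def R_of(q): 
    from scipy.spatial.transform import Rotation as R
    return R.from_quat(np.r_[q[1:],q[0]]).as_matrix()
def wrist(fn=None):
    s=get_state(); d=optics.get_image("wrist")
    T=np.eye(4); T[:3,:3]=R_of(np.array(s["tcp_rot"])); T[:3,3]=s["position"]
    if fn: cv2.imwrite(fn,d["img"][:,:,::-1])
    return d,cloud(d,T@d["T_tool_cam"])
E
python3 - <<'E'
from h import *
s=get_state(); print(s)
for n in("scene","side"):
    d=save(n,f"pics/{n}0.png"); np.savez(f"/tmp/{n}0.npz",**d); print(n,[k for k in d],d["fx"],d["cx"],np.linalg.inv(d["camera_from_world"])[:3,3])
d,p=wrist("pics/wrist0.png"); print(d.keys(),d["T_tool_cam"])
E
```

```text
pics
{'time': 0.0, 'q': array([-2.02823794e-01,  2.59351711e-01,  1.53607683e+00, -2.95656110e-05,
        1.34798642e+00, -2.02759971e-01]), 'qd': array([-0.00095925, -0.00011119, -0.00026108, -0.00063648,  0.00046413,
        0.00128159]), 'joint_efforts': array([ 2.41929010e-04, -4.37298238e+01, -2.84004611e+01,  7.19661056e-02,
        4.11791797e-02, -1.14769305e-04]), 'position': array([5.49789439e-01, 4.83714364e-05, 4.03915216e-01]), 'tcp_rot': array([-7.52913621e-04,  7.07126733e-01,  7.07086242e-01, -5.13356769e-04]), 'wrist_force': array([-0.17695807, -0.81476766,  0.04584673]), 'moment': array([-0.02742469, -0.0255418 , -0.00774606]), 'gripper_force': 0.0, 'opening': 0.09264502389237726}
scene ['img', 'range_z', 'fx', 'fy', 'cx', 'cy', 'camera_from_world'] 392.1029095897869 315.44146100904186 [ 0.93941416 -0.48243002  1.00933531]
side ['img', 'range_z', 'fx', 'fy', 'cx', 'cy', 'camera_from_world'] 415.9982073626713 318.338483182107 [ 0.29259095 -0.92699719  0.65638481]
dict_keys(['img', 'range_z', 'fx', 'fy', 'cx', 'cy', 'T_tool_cam']) [[-3.49882029e-04  9.55491935e-01  2.95017016e-01  8.24292861e-02]
 [ 9.99999939e-01  3.30212277e-04  1.16491044e-04 -6.83912745e-04]
 [ 1.38880117e-05  2.95017039e-01 -9.55491992e-01  2.00468244e-02]
 [ 0.00000000e+00  0.00000000e+00  0.00000000e+00  1.00000000e+00]]
```

View pics/scene0.png

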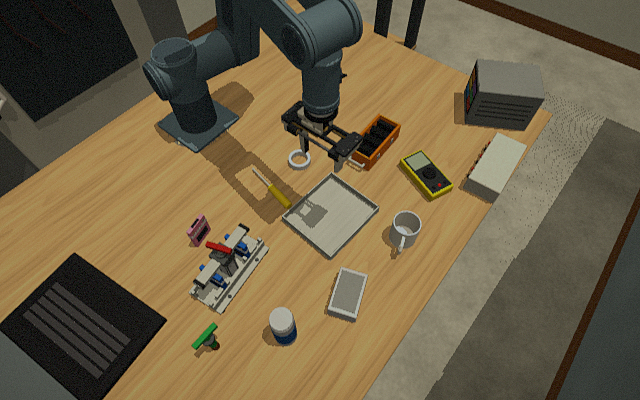

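View pics/side0.png

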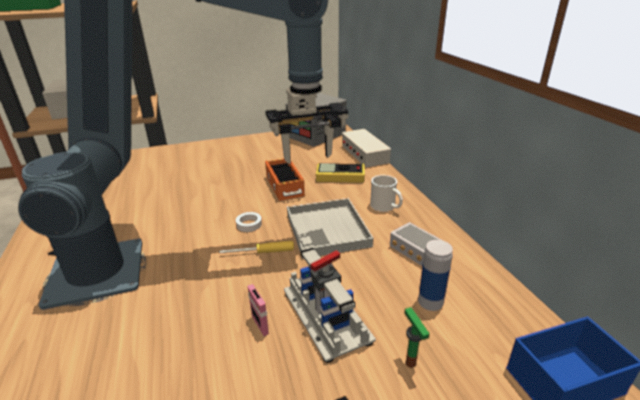

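Scene view: the red T-handle sits on the rack at (222,250). The look-alikes are a green T-pin at (207,337) and a pink module at (199,230). The tray is at (331,215) and the carrier at (377,142). The side view agrees: red handle at (323,262), green at (415,325), pink at (258,308). I choose the red one on the rack; next come rough positions and a wrist close-up.

```bash
cat >> h.py <<'E'
from scipy.spatial.transform import Rotation as Ro
def down(psi):
    "tool z down, finger closing line (tool y) at world angle psi (mod pi)"
    y=np.array([np.cos(psi),np.sin(psi),0]); z=np.array([0,0,-1.]); x=np.cross(y,z)
    q=Ro.from_matrix(np.c_[x,y,z]).as_quat(); return np.r_[q[3],q[:3]]
def masks(img):
    h=cv2.cvtColor(img,cv2.COLOR_RGB2HSV).astype(int); H,S,V=h[...,0],h[...,1],h[...,2]
    return dict(red=((H<5)|(H>174))&(S>190)&(V>60),blue=(H>100)&(H<125)&(S>150)&(V>40),orange=(H>5)&(H<12)&(S>190)&(V>100),pink=(H>160)&(H<176)&(S>70)&(S<180)&(V>80),green=(H>50)&(H<80)&(S>150))
def rect(p):
    "centre, long-axis angle, dims of xy points"
    r=cv2.minAreaRect(p[:,:2].astype(np.float32)); (c,(w,h),a)=r
    a=np.radians(a); 
    if h>w: a+=np.pi/2; w,h=h,w
    return np.array(c),(a+np.pi/2)%np.pi-np.pi/2,w,h
E
python3 - <<'E'
from h import *
for n in("scene","side"):
    d=np.load(f"/tmp/{n}0.npz"); P=cloud(d); m=masks(d["img"])
    for k in m:
        q=P[m[k]&(P[...,2]>0.005)&(P[...,2]<.3)&(P[...,0]<1.1)&(P[...,0]>.15)]; q=q[~np.isnan(q[:,0])]
        if len(q)>5: print(n,k,len(q),np.median(q,0).round(3),q.min(0).round(3),q.max(0).round(3),rect(q))
    print(n, [P[v,u].round(3) for u,v in ([(331,215),(334,175),(378,208),(328,256),(284,212),(222,250),(377,142),(282,320),(207,337)] if n=="scene" else [(330,225),(323,262)])])
print([ (a,arm.ik([.45,-.2,.45],down(a)) is not None) for a in (0,.8,1.6,2.4,3.1)])
E
```

```text
scene red 161 [ 0.5   -0.319  0.156] [ 0.462 -0.336  0.018] [0.849 0.623 0.161] (array([0.62777954, 0.12465024]), np.float64(1.194771696155322), 0.9769179821014404, 0.2391231507062912)
scene blue 325 [ 0.527 -0.362  0.084] [ 0.453 -0.381  0.02 ] [0.748 0.68  0.107] (array([0.57339108, 0.14263386]), np.float64(-1.5112654802034866), 1.062781810760498, 0.28954017162323)
scene orange 31 [0.586 0.296 0.033] [ 0.461 -0.337  0.007] [0.845 0.508 0.157] (array([0.55431056, 0.13626632]), np.float64(1.0812381428290179), 0.922732412815094, 0.2831076383590698)
scene pink 119 [ 0.356 -0.304  0.073] [ 0.342 -0.331  0.005] [ 0.365 -0.267  0.091] (array([ 0.35368535, -0.29914063]), np.float64(-1.3767443283074594), 0.06321854889392853, 0.012576962821185589)
scene green 421 [ 0.6   -0.488  0.098] [ 0.157 -0.792  0.007] [0.743 0.667 0.272] (array([ 0.54840696, -0.11146277]), np.float64(1.2092722088166399), 1.543036699295044, 0.3959711492061615)
scene [array([ 0.598, -0.012,  0.006]), array([0.523, 0.098, 0.023]), array([0.697, 0.084, 0.024]), array([ 0.675, -0.126,  0.019]), array([ 0.479, -0.088, -0.00
[... 526 characters left out ...]
range 300 [0.527 0.192 0.049] [0.498 0.18  0.008] [0.582 0.372 0.064] (array([0.53863364, 0.27619374]), np.float64(-1.5409706557213125), 0.19090746343135834, 0.08110108226537704)
side pink 140 [ 0.352 -0.321  0.085] [ 0.34  -0.334  0.011] [ 0.359 -0.272  0.089] (array([ 0.34943047, -0.30328172]), np.float64(-1.35495153130453), 0.06295181810855865, 0.010495800524950027)
side green 129 [ 0.594 -0.49   0.094] [ 0.502 -0.517  0.035] [ 0.602 -0.378  0.115] (array([ 0.56468225, -0.43823642]), np.float64(-0.9850375737204127), 0.16888560354709625, 0.037684209644794464)
side [array([0.607, 0.   , 0.006]), array([ 0.481, -0.33 ,  0.157])]
[(0, True), (0.8, True), (1.6, True), (2.4, True), (3.1, True)]
```

Run:
```python
from h import *
arm.reach([.49,-.325,.50],down(0.36+np.pi/2))
d,P=wrist("pics/w1.png"); np.savez("/tmp/w1.npz",P=P,img=d["img"])
m=masks(d["img"])
q=P[m["red"]&(P[...,2]>.145)&(P[...,2]<.17)]; print("handle",len(q),np.median(q,0),rect(q))
ok=lambda lo,hi:(P[...,2]>lo)&(P[...,2]<hi)
print(get_state()["position"],get_state()["q"])
z=P[...,2]; print(np.histogram(z[np.isfinite(z)&(z>.004)],bins=np.arange(0,.18,.004)))
```

```text
handle 678 [ 0.48610453 -0.32127149  0.15695518] (array([ 0.48726255, -0.32096416]), np.float64(0.36795874793556527), 0.06397655606269836, 0.01248793676495552)
[ 0.49017248 -0.3246034   0.49989696] [-7.74554120e-01  2.85788264e-01  1.26992762e+00  1.14207432e-04
  1.58612524e+00 -2.70558926e+00]
(array([    0,  2932,   739,  2770,  6089, 11633,  1210,   921,   519,
         769,   830,  1915,   772,   653,   234,   246,   243,   183,
         215,   302,   287,   772,   110,   105,   117,   649,   209,
         288,  1824,  1737,   380,   174,   124,     1,     0,     2,
           7,   252,   107,   616,     0,     0,     0,     0]), array([0.   , 0.004, 0.008, 0.012, 0.016, 0.02 , 0.024, 0.028, 0.032,
       0.036, 0.04 , 0.044, 0.048, 0.052, 0.056, 0.06 , 0.064, 0.068,
       0.072, 0.076, 0.08 , 0.084, 0.088, 0.092, 0.096, 0.1  , 0.104,
       0.108, 0.112, 0.116, 0.12 , 0.124, 0.128, 0.132, 0.136, 0.14 ,
       0.144, 0.148, 0.152, 0.156, 0.16 , 0.164, 0.168, 0.172, 0.176]))
```

View pics/w1.png

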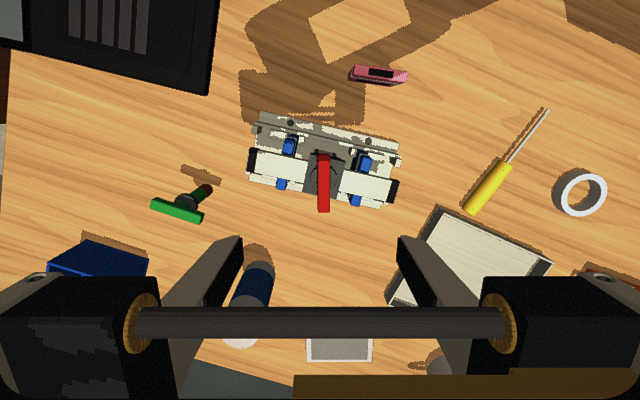

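The wrist view shows the red crossbar at (323,183) on the bar. The rack runs left to right and blue modules show at (290,145) and (365,160). Next I fit the bar and rack and take the close crop.

Run:
```python
from h import *
f=np.load("/tmp/w1.npz"); P,img=f["P"],f["img"]
cv2.imwrite("pics/w1c.png",cv2.resize(img[95:225,235:415,::-1],None,fx=4,fy=4,interpolation=cv2.INTER_CUBIC))
near=np.hypot(P[...,0]-.487,P[...,1]+.321)<.16
for lo,hi in((.113,.1185),(.118,.124),(.019-.006,.03),(.098,.106),(.044,.056)):
    q=P[near&(P[...,2]>lo)&(P[...,2]<hi)]; print(lo,hi,len(q),rect(q))
b=masks(img)["blue"]&near&(P[...,2]>.02)
n,l,st,c=cv2.connectedComponentsWithStats(b.astype(np.uint8))
for i in range(1,n):
    q=P[l==i]
    if len(q)>8: print(i,len(q),c[i].round(),q.min(0).round(3),q.max(0).round(3),np.median(q,0).round(3))
```

```text
0.113 0.1185 2671 (array([ 0.4862915 , -0.32078916]), np.float64(-1.3752081670564316), 0.19030755758285522, 0.04692825675010681)
0.118 0.124 679 (array([ 0.48739618, -0.31721309]), np.float64(-1.4447205497358366), 0.1705719232559204, 0.04832924157381058)
0.013 0.03 3779 (array([ 0.44829053, -0.32604158]), np.float64(-1.4379944534419762), 0.21598009765148163, 0.18969224393367767)
0.098 0.106 586 (array([ 0.48763397, -0.32125872]), np.float64(-1.4386885314786992), 0.18235410749912262, 0.06589396297931671)
0.044 0.056 796 (array([ 0.43883908, -0.32758528]), np.float64(-1.437232065323292), 0.21586334705352783, 0.1691066324710846)
1 16 [293. 135.] [ 0.461 -0.379  0.03 ] [ 0.463 -0.37   0.058] [ 0.462 -0.375  0.047]
2 161 [289. 146.] [ 0.461 -0.38   0.089] [ 0.481 -0.366  0.104] [ 0.47  -0.373  0.102]
5 18 [360. 151.] [ 0.448 -0.282  0.029] [ 0.452 -0.273  0.062] [ 0.449 -0.278  0.049]
7 162 [365. 164.] [ 0.448 -0.282  0.088] [ 0.468 -0.268  0.104] [ 0.457 -0.276  0.102]
11 96 [281. 184.] [ 0.512 -0.373  0.097] [ 0.526 -0.361  0.103] [ 0.519 -0.366  0.102]
12 94 [355. 200.] [ 0.499 -0.275  0.099] [ 0.513 -0.262  0.104] [ 0.506 -0.269  0.102]
13 11 [ 86. 276.] [ 0.479 -0.402  0.402] [ 0.481 -0.399  0.404] [ 0.48  -0.4    0.403]
```

View pics/w1c.png

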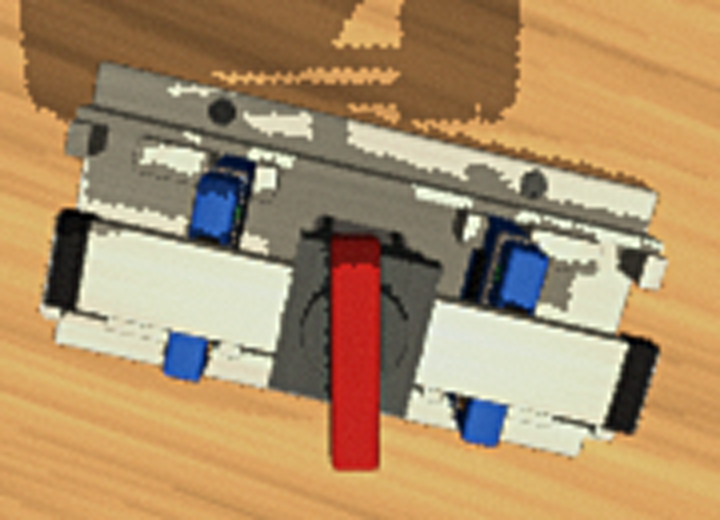

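The crop confirms the choice: a red crossbar on a grey hub, with two modules in the inner slots at crop (215,205) and (525,275) and the outer slots empty. The module tops at z 0.102 and the handle top at 0.157 match the text. Grip the handle and try a first stroke.

Run:
```python
from h import *
psi=0.368-np.pi/2; c=[.4872,-.3212]
arm.reach([*c,.44],down(psi)); s=get_state(); print(s["time"],s["q"],s["wrist_force"])
d,P=wrist(); q=P[masks(d["img"])["red"]&(P[...,2]>.145)&(P[...,2]<.17)]; print(np.median(q,0),rect(q))
arm.move_linear([*c,.320],rate=.1)
s=get_state(); print(s["wrist_force"])
arm.command_gripper(.004,60); s=get_state(); print(s["time"],s["opening"],s["gripper_force"],s["wrist_force"],s["moment"],s["position"])
for i in range(1,4):
    arm.move_linear([*c,.320+.001*i],rate=.01); s=get_state(); print(s["time"],s["wrist_force"].round(2),s["position"].round(4))
    if s["wrist_force"][2]<-12: break
```

```text
4.9833 [-7.73856365e-01  2.99181533e-01  1.39349517e+00  8.65544060e-06
  1.44878243e+00  4.28555983e-01] [1.16830322 0.19350335 0.16504231]
[ 0.49082795 -0.31969558  0.15688367] (array([ 0.48853785, -0.32038325]), np.float64(0.35963407255262725), 0.06490608304738998, 0.0135871646925807)
[-0.392608   -0.61845179 -0.18963125]
7.5917 0.01375549981902416 59.99635063111782 [-0.86072174 -0.66989668 -0.34500104] [ 0.03584924  0.06488607 -0.06725653] [ 0.48719771 -0.32121886  0.3199993 ]
7.8417 [ 1.65 -1.   -8.3 ] [ 0.4871 -0.3211  0.3201]
8.0917 [  4.19  -2.32 -21.32] [ 0.487  -0.321   0.3202]
```

```bash
cat > twist.py <<'E'
from h import *
import sys
psi=0.368-np.pi/2; c=[.4872,-.3212]
n=int(sys.argv[1]); lead=float(sys.argv[2])
A=.48; seq=[]
s=get_state()
for k in range(n):
    sg=1 if k%2==0 else -1
    for a in ([0.24,A] if k==0 else [-.24,0,.24,A]):
        s=get_state(); F=-s["wrist_force"][2]
        z=s["position"][2]+lead-(.0004 if F>19 else 0)
        arm.move_linear([*c,z],rate=.01,ori=down(psi+sg*a))
    s=get_state(); print(k,round(s["time"],2),"z",s["position"][2].round(4),"F",s["wrist_force"].round(1),"M",s["moment"].round(2),"q6",s["q"][5].round(2),"open",round(s["opening"],4),flush=True)
    if s["position"][2]>.348: break
E
python3 twist.py 3 .0013
```

```text
0 8.88 z 0.3212 F [  1.5  -2.7 -19.8] M [-0.61 -0.46  0.  ] q6 -0.05 open 0.0132
1 10.44 z 0.3234 F [ -0.7  -0.4 -21.2] M [0.04 0.4  0.24] q6 0.9 open 0.0133
2 12.01 z 0.326 F [  0.3  -1.2 -26.8] M [-0.23  0.   -0.18] q6 -0.05 open 0.0136
```

```bash
python3 twist.py 4 .0009
python3 - <<'E'
from h import *
s=get_state(); d,P=wrist(); np.savez("/tmp/w2.npz",P=P,img=d["img"])
near=np.hypot(P[...,0]-.487,P[...,1]+.321)<.16
for lo,hi in((.013,.03),(.113,.1185),(.04,.057)):
    q=P[near&(P[...,2]>lo)&(P[...,2]<hi)]; print(lo,len(q),rect(q))
cv2.imwrite("pics/w2.png",d["img"][:,:,::-1])
E
```

```text
0 12.79 z 0.3272 F [  0.5  -1.  -23. ] M [-0.22 -0.11 -0.17] q6 -0.05 open 0.0135
1 14.36 z 0.3296 F [  0.4   1.4 -20.5] M [0.4  0.1  0.12] q6 0.9 open 0.0137
2 15.93 z 0.3321 F [ -0.3  -0.6 -19.9] M [-0.1  -0.05  0.07] q6 -0.05 open 0.0135
3 17.49 z 0.3348 F [  0.8   1.5 -17.8] M [ 0.43  0.04 -0.15] q6 0.9 open 0.0137
0.013 8180 (array([ 0.45180953, -0.32569426]), np.float64(-1.4373775904321082), 0.21578815579414368, 0.18291960656642914)
0.113 7745 (array([ 0.49266139, -0.31981897]), np.float64(-1.4369371618444577), 0.19056951999664307, 0.039034485816955566)
0.04 2499 (array([ 0.50473106, -0.31839609]), np.float64(-1.437190628201206), 0.21533098816871643, 0.04433862864971161)
```

```bash
python3 twist.py 8 .0010
```

```text
0 18.8 z 0.337 F [  0.2  -0.  -19.8] M [-0.14 -0.03  0.22] q6 -0.05 open 0.0134
1 20.37 z 0.3399 F [ -1.8   0.3 -18.6] M [ 0.33  0.59 -0.25] q6 0.9 open 0.0136
2 21.93 z 0.3469 F [-0.7  0.8 -0.4] M [0.33 0.33 0.  ] q6 -0.05 open 0.0128
3 23.62 z 0.3526 F [ 0.1  0.2 -1.7] M [0.08 0.13 0.03] q6 0.9 open 0.0134
```

Free after 26 mm. I lift it straight out and fit the tray from the scene views.

Run:
```python
from h import *
c=[.4872,-.3212]; psi=0.368-np.pi/2
arm.move_linear([*c,.355],rate=.03,ori=down(psi))
for z in (.38,.41,.45,.50):
    arm.move_linear([*c,z],rate=.08); s=get_state(); print(s["time"],s["wrist_force"].round(1),s["opening"])
arm.hold(.2)
for n in("scene","side"):
    d=optics.get_image(n); np.savez(f"/tmp/{n}1.npz",**d); cv2.imwrite(f"pics/{n}1.png",d["img"][:,:,::-1])
    P=cloud(d); near=(np.abs(P[...,0]-.6)<.15)&(np.abs(P[...,1])<.15)
    q=P[near&(P[...,2]>.022)&(P[...,2]<.034)]; print(n,"tray",len(q),rect(q))
    # carrier: orange top
    m=masks(d["img"])["orange"]&(P[...,1]>.1)&(P[...,2]>.03)&(P[...,2]<.07)&(P[...,0]<.75)
    n2=P[(np.abs(P[...,0]-.54)<.12)&(np.abs(P[...,1]-.28)<.14)&(P[...,2]>.055)&(P[...,2]<.07)]
    print("carrier",m.sum(),rect(P[m]),len(n2),rect(n2))
    near=np.hypot(P[...,0]-.487,P[...,1]+.321)<.13
    q=P[near&(P[...,2]>.112)&(P[...,2]<.119)]; print("bar",len(q),rect(q))
    r=P[near&masks(d["img"])["red"]]; print(r.max(0) if len(r) else None)
```

```text
24.7083 [-0.9 -0.3 -2. ] 0.01338854488698528
25.2333 [-0.1  0.6 -2. ] 0.013391938472547358
25.8833 [ 0.   0.7 -1.9] 0.013656213472168189
26.6583 [-0.6  0.1 -2.1] 0.013307407129674806
scene tray 619 (array([ 0.57299346, -0.01020517]), np.float64(-0.07246940695101856), 0.23780320584774017, 0.21879956126213074)
carrier 23 (array([0.5478738 , 0.27592605]), np.float64(-1.558151246787415), 0.15943463146686554, 0.07951828092336655) 378 (array([0.54366112, 0.28175622]), np.float64(-1.5494570744479859), 0.18622326850891113, 0.08773047477006912)
bar 699 (array([ 0.48961279, -0.32031208]), np.float64(-1.3869784569024706), 0.1905210316181183, 0.04952206462621689)
[ 0.52140138 -0.30524222  0.34270307]
side tray 615 (array([ 0.60179901, -0.01703861]), np.float64(-0.14229416178153365), 0.28796887397766113, 0.22714275121688843)
carrier 254 (array([0.53921485, 0.27693355]), np.float64(-1.5437628885780978), 0.18663957715034485, 0.0808979719877243) 253 (array([0.541866  , 0.27808589]), np.float64(-1.542478229602514), 0.18962478637695312, 0.08620885759592056)
bar 846 (array([ 0.48627278, -0.32326436]), np.float64(-1.3517227147989175), 0.1913583129644394, 0.047891296446323395)
[ 0.51878789 -0.31126257  0.33813517]
```

View pics/scene1.png

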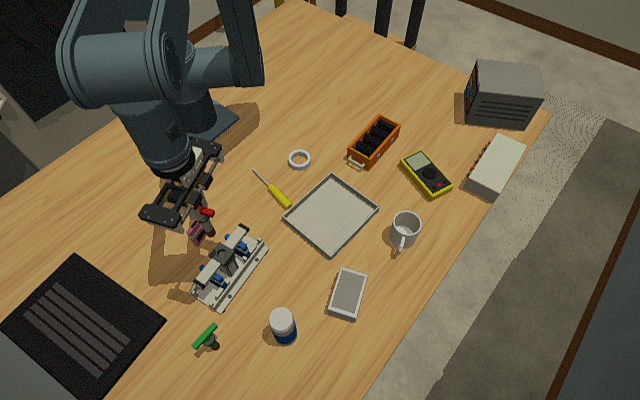

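Scene view: the pin is out and held at (205,213), and the rack with its bar is undisturbed. The tray fit picked up the screwdriver, so I refit with components and check IK for the tilted laying pose.

```bash
cat >> h.py <<'E'
def tilt(az,th):
    "tool z leans from vertical-down by th toward azimuth az; tool y horizontal"
    z=np.array([np.sin(th)*np.cos(az),np.sin(th)*np.sin(az),-np.cos(th)]); y=np.array([-np.sin(az),np.cos(az),0]); x=np.cross(y,z)
    q=Ro.from_matrix(np.c_[x,y,z]).as_quat(); return np.r_[q[3],q[:3]], z
E
python3 - <<'E'
from h import *
for n in("scene0","scene1","side0","side1"):
    d=np.load(f"/tmp/{n}.npz"); P=cloud(d)
    m=(np.abs(P[...,0]-.6)<.16)&(np.abs(P[...,1])<.16)&(P[...,2]>.003)&(P[...,2]<.034)
    k,l,st,c=cv2.connectedComponentsWithStats(m.astype(np.uint8)); i=1+st[1:,4].argmax()
    q=P[(l==i)&(P[...,2]>.018)]; print(n,len(q),rect(q), q[:,2].max())
for az0 in np.arange(-3.2,3.2,.3):
    r=[]
    for th in (.7,.9,1.1):
        o,z=tilt(az0,th)
        for p in ([.60,0,.09],):
            for s in (0,1):
                oo=o if s==0 else np.roll(np.r_[0,0,0,0],0)
            r.append(arm.ik(np.array(p)-.168*z,o) is not None)
    print(round(az0,2),r)
E
```

```text
scene0 784 (array([ 0.56778365, -0.00957222]), np.float64(-0.06394010092782132), 0.24787074327468872, 0.22006340324878693) 0.03399320604365419
scene1 780 (array([ 0.56790644, -0.01011597]), np.float64(-0.06923632938766211), 0.2476310282945633, 0.21889923512935638) 0.033946644474970644
side0 769 (array([ 0.59422153, -0.01458511]), np.float64(1.5079023155432583), 0.2223711609840393, 0.1909063756465912) 0.03359998427416788
side1 725 (array([ 0.59434396, -0.01480473]), np.float64(1.5038994512668147), 0.22222502529621124, 0.1910187155008316) 0.03322562951720798
-3.2 [True, True, True]
-2.9 [True, True, True]
-2.6 [True, True, True]
-2.3 [True, True, True]
-2.0 [True, True, True]
-1.7 [True, True, True]
-1.4 [True, True, True]
-1.1 [True, True, False]
-0.8 [True, False, False]
-0.5 [False, True, True]
-0.2 [False, True, True]
0.1 [True, True, True]
0.4 [True, True, True]
0.7 [True, True, True]
1.0 [True, True, True]
1.3 [True, True, True]
1.6 [True, True, True]
1.9 [True, True, True]
2.2 [True, True, True]
2.5 [True, True, True]
2.8 [True, True, True]
3.1 [True, True, True]
```

```bash
cat >> h.py <<'E'
TR=np.array([.596,-.012]); TA=-.066
def tray(x,y): return TR+x*np.array([np.cos(TA),np.sin(TA)])+y*np.array([-np.sin(TA),np.cos(TA)])
def tiltf(az,th):
    z=np.array([np.sin(th)*np.cos(az),np.sin(th)*np.sin(az),-np.cos(th)]); y=np.array([np.sin(az),-np.cos(az),0]); x=np.cross(y,z)
    q=Ro.from_matrix(np.c_[x,y,z]).as_quat(); return np.r_[q[3],q[:3]], z
E
python3 - <<'E'
from h import *
d=np.load("/tmp/scene0.npz"); P=cloud(d); print("jbox",P[294,347],"mug",P[218,405])
o,z=tiltf(TA+np.pi/2,1.1); h=tray(.045,-.055)
g=lambda hz: np.r_[h,hz]-.164*z
print(g(.065),h,arm.ik(g(.2),o),arm.ik(g(.065),o))
arm.reach([h[0],h[1],.5],down(TA)); print(get_state()["q"].round(2))
arm.reach(g(.2),o); print(get_state()["q"].round(2))
arm.move_linear(g(.085),rate=.12)
for hz in (.075,.07,.065):
    arm.move_linear(g(hz),rate=.04); s=get_state(); print(hz,s["wrist_force"].round(1))
    if s["wrist_force"][2]>3: break
arm.command_gripper(.03); arm.hold(.3)
arm.command_gripper(.06)
p=get_state()["position"]
arm.move_linear(p-.12*z,rate=.12); arm.hold(.1)
s=get_state(); print(s["time"],s["wrist_force"])
for n in("scene","side"):
    d=optics.get_image(n); np.savez(f"/tmp/{n}2.npz",**d); P=cloud(d)
    q=P[masks(d["img"])["red"]&(P[...,2]<.1)&(np.abs(P[...,0]-.6)<.12)&(np.abs(P[...,1])<.14)]
    print(n,len(q),np.median(q,0) if len(q) else 0, rect(q) if len(q)>5 else 0)
cv2.imwrite("pics/side2.png",d["img"][:,:,::-1])
E
```

```text
jbox [ 0.78368834 -0.18706163  0.045116  ] mug [0.77984259 0.09189713 0.04420876]
[ 0.62763523 -0.21568789  0.13938976] [ 0.63727466 -0.0698481 ] [-0.70170728  0.75690863  1.3046137   0.83487861  1.82651652 -0.74726595] [-0.70170728  0.92773805  1.34429412  0.80614508  1.68268224 -0.90376168]
[-0.28  0.39  1.12 -0.    1.63 -0.22]
[-0.7   0.76  1.3   0.83  1.83 -0.75]
0.075 [-0.2 -0.7 -1.2]
0.07 [-0.2  0.3 -1.5]
0.065 [-0.1  0.5 -1.6]
33.725 [0.93609157 0.20488028 0.50429943]
scene 77 [ 0.64057174 -0.07606783  0.04748504] (array([ 0.63962233, -0.07309116]), np.float64(1.5558465388576823), 0.024763258174061775, 0.013166889548301697)
side 0 0 0
```

View pics/side2.png

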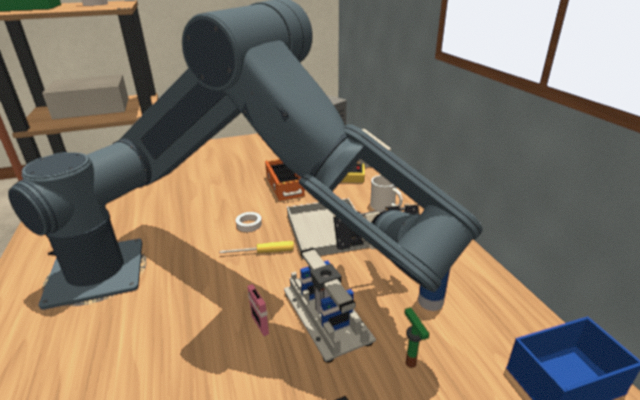

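The side view shows the gripper withdrawn from the tray at (350,220), and the scene depth puts the red handle in the tray at (0.640, -0.075). Next is the bar: a close look from above, then grip the hub.

Run:
```python
from h import *
o,z=tiltf(TA+np.pi/2,1.1); p=get_state()["position"]
arm.move_linear([p[0],p[1],.40],rate=.25)
print([arm.ik([.4875,-.3212,.42],down(a)) for a in (.132,.132-np.pi)])
arm.reach([.4875,-.3212,.45],down(.132)); arm.command_gripper(.085,25)
print(get_state()["q"].round(2),get_state()["time"])
d,P=wrist("pics/w3.png"); np.savez("/tmp/w3.npz",P=P,img=d["img"])
near=np.hypot(P[...,0]-.487,P[...,1]+.321)<.12
q=P[near&(P[...,2]>.112)&(P[...,2]<.1185)]; print(len(q),rect(q))
q=P[near&(P[...,2]>.1185)&(P[...,2]<.125)]; print(len(q),rect(q),np.median(q,0))
q=P[near&(P[...,2]>.098)&(P[...,2]<.107)&masks(d["img"])["blue"]]; print(len(q),rect(q))
d=save("scene","pics/scene3.png");P=cloud(d)
q=P[masks(d["img"])["red"]&(P[...,2]<.1)&(np.abs(P[...,0]-.6)<.12)&(np.abs(P[...,1])<.14)];print(len(q),np.median(q,0),q.max(0),q.min(0))
a=cv2.imread("pics/scene3.png")[160:280,250:400]; b=cv2.imread("pics/w3.png")
cv2.imwrite("pics/c3.png",np.vstack([cv2.resize(a,(480,384)),cv2.resize(b[60:330,100:540],(480,210))]))
```

```text
[array([-7.73535099e-01,  3.10195099e-01,  1.42682223e+00, -4.44089210e-16,
        1.40457533e+00, -9.05535099e-01]), array([-7.73535099e-01,  3.10195099e-01,  1.42682223e+00, -4.44089210e-16,
        1.40457533e+00,  2.23605756e+00])]
[-0.77  0.3   1.38  0.    1.47 -0.91] 36.2833
3555 (array([ 0.48773623, -0.32059896]), np.float64(-1.4416446236439304), 0.18880601227283478, 0.047301024198532104)
1432 (array([ 0.48536319, -0.30100378]), np.float64(-1.44548639164156), 0.08263055980205536, 0.04813937842845917) [ 0.48805192 -0.31900254  0.11999311]
662 (array([ 0.48754773, -0.32029897]), np.float64(-1.4354455086731477), 0.1110425516963005, 0.06437890231609344)
76 [ 0.64019898 -0.07541072  0.04893992] [ 0.64613919 -0.06117409  0.07278232] [ 0.6316197  -0.08622064  0.00967358]
```

View pics/c3.png

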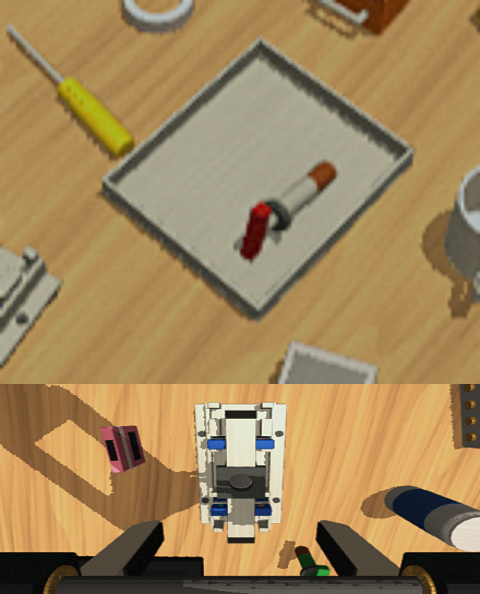

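The top crop shows the pin lying in the tray with its handle at (258,230). The bottom crop shows the bar and hub at (240,481) with blue modules either side. Next I move the bar.

Run:
```python
from h import *
c=[.4877,-.3207]
arm.reach([*c,.35],down(.130)); arm.move_linear([*c,.284],rate=.1); s=get_state(); print(s["wrist_force"])
arm.command_gripper(.03,30); s=get_state(); print(s["opening"],s["gripper_force"],s["wrist_force"])
arm.move_linear([*c,.32],rate=.04); s=get_state(); print(s["wrist_force"])
arm.move_linear([*c,.46],rate=.2)
t=tray(-.040,0.); arm.reach([*t,.42],down(TA)); arm.hold(.1)
s=get_state(); print(s["time"],s["opening"],s["wrist_force"])
arm.move_linear([*t,.23],rate=.2)
for z in (.21,.20,.196,.194,.192):
    arm.move_linear([*t,z],rate=.05); s=get_state(); print(z,s["wrist_force"].round(1))
    if s["wrist_force"][2]>2: break
arm.command_gripper(.058); arm.hold(.2)
arm.move_linear([*t,.30],rate=.1); arm.move_linear([*t,.45],rate=.3)
# view carrier
arm.reach([.49,.275,.48],down(0.02)); arm.hold(.1); print(get_state()["q"].round(2),get_state()["time"])
d,P=wrist("pics/w4.png"); np.savez("/tmp/w4.npz",P=P,img=d["img"])
near=(np.abs(P[...,0]-.54)<.12)&(np.abs(P[...,1]-.28)<.14)
for lo,hi in ((.056,.07),(.046,.055),(.040,.0455),(.003,.012)):
    q=P[near&(P[...,2]>lo)&(P[...,2]<hi)]; print(lo,len(q),rect(q) if len(q)>5 else 0)
d=save("scene","pics/scene4.png"); np.savez("/tmp/scene4.npz",**d)
cv2.imwrite("pics/c4.png",np.vstack([cv2.resize(cv2.imread("pics/w4.png"),(512,320)),cv2.resize(cv2.imread("pics/scene4.png")[90:290,160:460],(390,260))[:, :390] if 0 else cv2.copyMakeBorder(cv2.resize(cv2.imread("pics/scene4.png")[90:290,160:460],(390,260)),0,0,0,122,0)]))
```

```text
[ 0.45784043 -0.37895334 -0.22658515]
0.0474239219042243 29.998465329408646 [-0.0022884  -0.35725378  0.5603344 ]
[ 0.85784367 -0.26807453 -2.71790749]
41.575 0.048170533056397374 [-0.06940708 -0.1154626  -2.89036812]
0.21 [-0.9 -0.2 -2.1]
0.2 [-0.5  0.4 -2. ]
0.196 [-0.   0.1 -2.6]
0.194 [ 1.   0.2 -2.1]
0.192 [-4.7 -0.1 14.7]
[ 0.31  0.24  1.38 -0.    1.52  0.29] 48.075
0.056 2164 (array([0.5424968 , 0.28086382]), np.float64(-1.5459513203979247), 0.18151485919952393, 0.08588571101427078)
0.046 1368 (array([0.54290199, 0.28058901]), np.float64(-1.548860195549266), 0.1722288876771927, 0.06973477452993393)
0.04 2324 (array([0.54281318, 0.28088641]), np.float64(-1.5483969802895388), 0.17247256636619568, 0.0696776807308197)
0.003 1610 (array([0.5783996 , 0.27703166]), np.float64(0.018173685917188154), 0.16372333467006683, 0.15028703212738037)
```

View pics/c4.png

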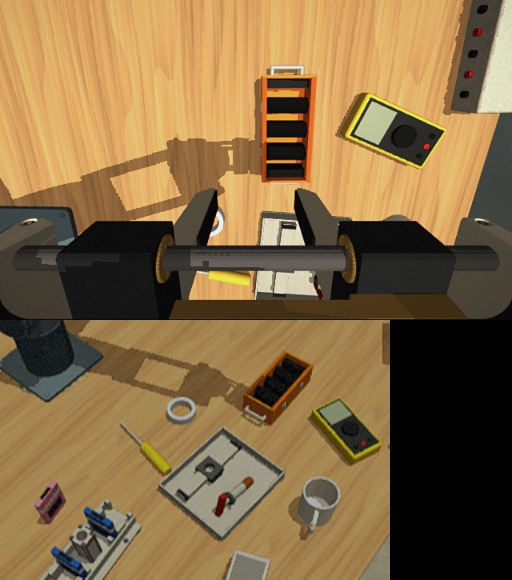

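The top image shows the carrier square at (288,130) with its black ribs. The bottom image shows the bar lying in the tray at (207,467) beside the pin at (232,495). Now I measure the modules from above and pick the first.

```bash
cat >> h.py <<'E'
def view_at(c,psi,zt,off=.07):
    ax=np.array([-np.sin(psi),np.cos(psi)])*-1  # tool x horizontally: y x z, z down
    ax=np.cross([np.cos(psi),np.sin(psi),0],[0,0,-1])[:2]
    arm.reach([*(np.array(c)-off*ax),zt],down(psi)); arm.hold(.15); return wrist()
def modules():
    d,P=view_at([.4877,-.3207],-1.438,.45)
    b=masks(d["img"])["blue"]&(np.hypot(P[...,0]-.4877,P[...,1]+.3207)<.13)&(P[...,2]>.097)&(P[...,2]<.107)
    r=np.array([np.cos(-1.438),np.sin(-1.438)]); s=(P[...,:2]-[.4877,-.3207])@r; out=[]
    for k in(-1,1):
        q=P[b&(s*k>0)]
        if len(q)>50: out.append((rect(q),len(q),np.median(q[:,2])))
    return out
def carrier():
    d,P=view_at([.5426,.2808],-1.547,.46,.09)
    near=(np.abs(P[...,0]-.54)<.12)&(np.abs(P[...,1]-.28)<.16)
    o=[]
    for lo,hi in ((.056,.07),(.040,.0455)):
        q=P[near&(P[...,2]>lo)&(P[...,2]<hi)]; o.append((len(q),rect(q)))
    return o
E
python3 - <<'E'
from h import *
print(get_state()["time"])
arm.command_gripper(.045,20)
for m in modules(): print(m)
print(get_state()["q"].round(2),get_state()["time"])
E
```

```text
48.175
((array([ 0.48113087, -0.27155316]), np.float64(0.13091612227454918), 0.06428422778844833, 0.012595808133482933), 547, np.float64(0.10179690620878057))
((array([ 0.49450251, -0.3698988 ]), np.float64(0.1331742748194762), 0.06421016156673431, 0.012716487981379032), 541, np.float64(0.10189048483109442))
[-0.88  0.2   1.5   0.    1.44  0.56] 51.0333
```

```bash
cat > pick.py <<'E'
from h import *
import sys
c=[float(sys.argv[1]),float(sys.argv[2])]
psi=-1.438
arm.command_gripper(.021,20)
arm.reach([*c,.32],down(psi)); arm.move_linear([*c,.262],rate=.08); s=get_state(); print(s["wrist_force"].round(1))
arm.command_gripper(.005,20); s=get_state(); print(s["opening"],s["gripper_force"],s["wrist_force"].round(1))
for z in (.275,.31,.36): 
    arm.move_linear([*c,z],rate=.06); print(get_state()["wrist_force"].round(1))
arm.move_linear([*c,.46],rate=.25)
for o in carrier(): print(o)
s=get_state(); print(s["opening"],s["time"],s["q"].round(2))
E
python3 pick.py .4812 -.2716
```

```text
[-0.4  0.   0.2]
0.012908715581520007 19.994992911815643 [-0.1  0.1  2.2]
[ 0.3 -0.4 -1.3]
[-0.6  0.2 -0.2]
[-0.4  0.5 -0.8]
(2857, (array([0.54218298, 0.28133735]), np.float64(-1.5479912601810328), 0.18257316946983337, 0.08530666679143906))
(3017, (array([0.54259741, 0.28127882]), np.float64(-1.5489162322036716), 0.17261941730976105, 0.06918966770172119))
0.01278562807444963 58.3167 [ 0.34  0.19  1.48 -0.    1.46  1.89]
```

```bash
cat > place.py <<'E'
from h import *
import sys
y=float(sys.argv[1]); c=np.array([float(sys.argv[2]),float(sys.argv[3])]); psi=float(sys.argv[4])
t=c+y*np.array([-np.cos(psi),-np.sin(psi)])
arm.reach([*t,.34],down(psi)); arm.hold(.1)
bad=False
for z in (.31,.30,.295,.29,.285,.28,.275,.27,.265,.26,.257,.2545,.253,.252):
    arm.move_linear([*t,z],rate=.04 if z<.3 else .1); s=get_state(); F=s["wrist_force"]; print(z,F.round(1),s["moment"].round(2))
    if F[2]>8: bad=z>.2565; break
if bad: print("BLOCKED"); sys.exit()
arm.command_gripper(.021); arm.hold(.2)
arm.move_linear([*t,.36],rate=.12); arm.move_linear([*t,.46],rate=.3)
d,P=view_at([.5426,.2808],-1.547,.46,.09); cv2.imwrite(f"pics/p{y}.png",d["img"][:,:,::-1])
b=masks(d["img"])["blue"]&(np.hypot(P[...,0]-t[0],P[...,1]-t[1])<.05)&(P[...,2]>.07); q=P[b]; print(len(q),rect(q),np.median(q[:,2]))
print(get_state()["time"])
E
python3 place.py -.063 .5423 .2812 -1.548
```

```text
0.31 [ 0.4 -0.8 -0.3] [0.03 0.11 0.01]
0.3 [-0.   0.1 -0.6] [ 0.07  0.11 -0.06]
0.295 [ 1.1 -0.1 -0.6] [0.08 0.1  0.05]
0.29 [ 0.7  0.3 -1. ] [0.1  0.1  0.03]
0.285 [-0.   0.  -0.1] [ 0.06  0.09 -0.01]
0.28 [ 0.2  0.1 -1.2] [0.07 0.09 0.05]
0.275 [-0.2  0.1 -1. ] [ 0.08  0.11 -0.03]
0.27 [ 0.3  0.1 -0.8] [0.  0.1 0. ]
0.265 [-0.4  0.4 -2. ] [0.07 0.09 0.04]
0.26 [-0.1  0.  -1.7] [0.06 0.09 0.08]
0.257 [ 0.  -0.2 -1.2] [0.07 0.07 0.02]
0.2545 [ 0.5 -1.2 -0.8] [ 0.08  0.1  -0.03]
0.253 [-0.8  0.2 -0.9] [0.07 0.11 0.07]
0.252 [-2.3 -0.   5.3] [-0.01  0.41 -0.02]
597 (array([0.54365945, 0.21838938]), np.float64(0.023583772836007988), 0.06425214558839798, 0.013376293703913689) 0.09169149496334877
65.8667
```

Home: its top is at 0.0917 (0.092 expected). Second module.

```bash
python3 pick.py .4945 -.3699
```

```text
[-0.4 -0.7  0.3]
0.01267062876484716 19.999792277812958 [-0.3  0.4  1.6]
[ 0.   0.2 -0.7]
[ 0.5 -0.1 -1.2]
[-0.5 -0.2 -0.9]
(2923, (array([0.5422042 , 0.28134844]), np.float64(-1.5488000518011171), 0.18224921822547913, 0.08533436805009842))
(2651, (array([0.54258871, 0.28125429]), np.float64(-1.548706289805395), 0.17271877825260162, 0.06917237490415573))
0.012710794506812107 74.7833 [ 0.34  0.19  1.48 -0.    1.46  1.89]
```

```bash
python3 place.py .021 .5423 .2813 -1.548 | tail -6
python3 - <<'E'
from h import *
arm.reach([.45,.15,.5],down(-1.5)); arm.hold(.3)
a=save("scene","pics/s9.png")["img"]; b=save("side","pics/d9.png")["img"]
P=cloud(optics.get_image("scene"))
near=np.hypot(P[...,0]-.4877,P[...,1]+.3207)<.125
q=P[near&(P[...,2]>.01)&(P[...,2]<.03)]; print(rect(q))
a=cv2.resize(a[90:350,150:460],(620,520))[:,:,::-1]; cv2.imwrite("pics/e9.png",a)
E
```

```text
0.257 [ 0.3  0.4 -0.2] [0.01 0.11 0.  ]
0.2545 [-0.6 -0.1 -1.2] [-0.    0.11  0.06]
0.253 [0.1 0.1 0.2] [ 0.05  0.05 -0.01]
0.252 [-1.  -0.6  5.2] [-0.11  0.43 -0.01]
528 (array([0.54183805, 0.30221546]), np.float64(0.024501697884731), 0.06440655887126923, 0.013023873791098595) 0.09168966891378025
82.2417
(array([ 0.45420918, -0.32426158]), np.float64(-1.4403420798771513), 0.2169177234172821, 0.18181604146957397)
```

View pics/e9.png

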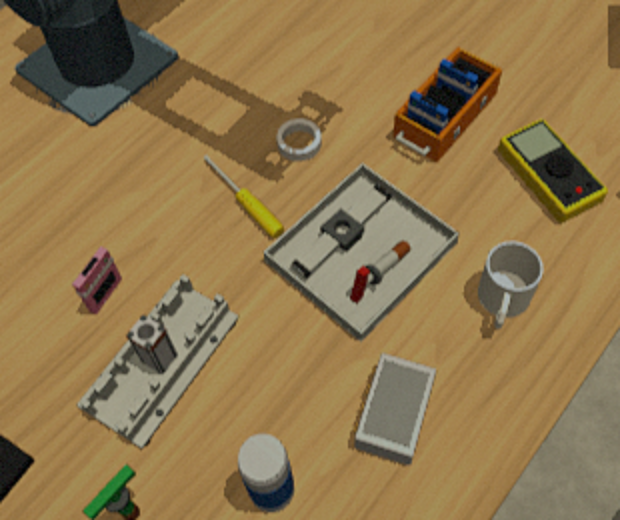

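View pics/p0.021.png

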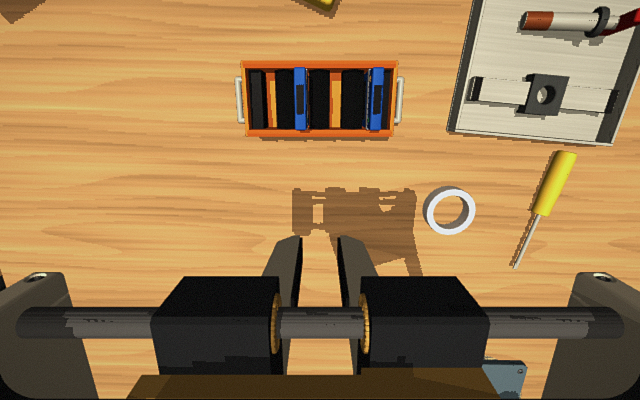

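The rack at (155,360) is empty. The bar (340,230) and pin (380,270) lie in the tray, and both modules stand in their pockets (300,98) and (376,98). Handing in.

```bash
python3 -c "
from h import *
print(arm.sign_off(),get_state()['time'])"
```

```text
the job is handed in; nothing more can be done
the job is handed in; nothing more can be done
```

The job is handed in, with no verdict shown: the pin was twisted out, pin and bar lie in the tray, both modules in the rack (there were two) stand fully home in carrier pockets 1 and 3, and the last pictures showed the rack and the other things on the bench where they were.

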